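Jack up the tilting food board and hold it

ROBOT

A 6-joint arm with a two-finger parallel gripper is mounted at the origin on a cart in front of the work surface, level with it; the furniture and walls round the work are solid. World frame = base frame: x ahead of the robot, y to its left, z up, the work surface at z = 0. Lengths are in m, angles in degrees, forces in N, time in s.
With the tool pointing down it reaches from about 0.25 to 0.725 m from the base axis. Payload 9.7 kg.
Tool frame: the origin (TCP) lies midway between the tips of the shut fingers; the grasp point (between the pads) lies 19 mm behind it (bot.hold_point_z is the distance from the TCP to the grasp point, in m); z points along the fingers, y is the line along which they close (so a half turn about z gives the same grasp; the last joint's range is limited). The gripper opens to 85 mm and grips with 20 to 120 N. Pads are 22 mm wide; open, the fingers measure 114 mm over their backs; the gripper's body (76 mm by 85 mm) begins 54 mm behind the grasp point. The pads swing forward as they close: fully open they stand 13 mm farther back than shut.
Start: joints at [69.156, 4.979, 10.078, 95.1, 0, 90], TCP at [0.196, 0.514, 0.231] pointing down, gripper open.
Joint ranges: [-179.16, 179.16], [-48.56, 103.87], [-65.8, 70.77], [-126.05, 130.52], [-82.76, 87.17], [-180, 180]. Speed limits (degrees/s): [127.2, 127.2, 147.25, 180, 180, 180].

INTERFACE

Orientations are given as [roll, pitch, yaw] about the fixed x, y, z axes, in that order (R = Rz(yaw) Ry(pitch) Rx(roll)).
In Python, from workcell import bot gives the robot as it stands.
- The arm moves only by the tool play_rows, never from a script. Its argument "steps" is a list that holds one entry, the list of rows, each a list of 4 numbers: the shift along the tool's x, y, z in m, then the turn about the tool's z in rad. In form: [[[tx, ty, tz, yaw], ...]]. A call has exactly 5 rows; each row shifts and turns the commanded pose from where the row before left it, along the tool's axes as they then stand; what a row does not reach is not made up. A row lasts 1/12 s, in which the tool goes at most 41.7 mm and 7.16 degrees, less where a joint would pass 70% of its speed; a pose out of reach is approached as far as the arm can. A call is refused whole if a number of a shift passes 0.0417 or a number of a turn 0.125, either way. A call with a gripper value outside its range is refused whole. "gripper" is the finger opening in m, from 0 to 0.0854, set as the call begins (left out, the last holds). The fingers move at their own pace and stop on an object; "squeeze" is the grip in N (left out, the last holds). Time passes only in rows, so rows that do not move let the fingers close, or fill a call up. It gives the time, the measured TCP pose, the force, the opening and the grip force at its end, in the units of the state.
- bot.get_obs(): the state, without advancing time (a new reading comes with each control period).
- bot.camera(name): name is "side" or "top"; returns a dict with "img" (480x640x3 uint8, blue, green, red), "vfov" (degrees; the focal length in pixels is half the picture's height over the tangent of half this angle, whatever the lens; pixels are square), "cx", "cy" (the principal point, pixels), "xyz" and "attitude" of the camera in the world. Camera axes: x right, y down, z forward; pixel columns grow to the right and rows downward; lengths in m; the calibration is good to about 2 mm. A picture is of the moment at which its call begins. There is no depth.
- bot.job_done(): hands the job in; it is judged then, once.
The state is a dict: "time": time; "q": joint angles; "qd": joint speeds; "joint_efforts": joint torques, N m; "ee_pos": TCP position; "tcp_rot": TCP orientation; "wrist_force": force on the tool from outside, world axes, zero at the start; "torque": the same for the moment, N m; "opening": finger opening in m; "grasp_force": force on a finger pad.
Only numpy, scipy, OpenCV 4.12 (cv2) and the standard library are available. Lean on these libraries where they do the work, as an engineer would, in place of code of your own. Each camera call takes 0.05 s, during which the arm holds its last target. There are 200 camera calls.

TASK

Take the protective cap off the saddle of the small lever jack and leave the cap standing or lying on the table, clear of the jack. Move the jack so that its saddle is centred under the round lift pad on the board's projecting lug, then push the pump handle fully down so that the jack tilts the board up with the sandwich still on it. Finish while still holding the handle down: do not let go, let only the jack carry the board, and leave the other things on the table where they are.

Things in the scene. Friction and masses are not known exactly. Their poses are not given: they have to be found in the camera images.
- jack: loose lever jack, 0.8 kg. Origin: on the table under the middle of its pump block; +x to the saddle end, +z up. Base plate x -125 to +100 mm, 62 mm wide, 8 mm thick. Pump block, to grasp: 48 mm along x, 36 mm along y, z 8 to 70 mm. Saddle tower at x = +80 mm, handle to -x. It slides on the table when moved by the block (some 5 N) and does not tip when the handle is pressed.
- saddle_top (a point): centre of the jack saddle's flat round top, 32 mm across, at x = +80 mm, y = 0 of the jack, 55 mm above the table with the handle up; it rises 40 mm in a full handle stroke, in step with the handle
- jack_handle (a joint): pump handle angle, rad: 0 = up (at rest), 0.6 = fully down against its stop. Pivot (level, along the jack's y) at x = -40 mm, z = 55 mm of the jack. A spring and the load push it back up: about 2 N at the tip at the start, about 6 N at the bottom with the board on it; it rises again if let go.
- handle_tip (a point): centre of the top face of the rubber paddle at the handle's end, 44 mm long (along the handle) x 36 mm wide; 118 mm from the pivot. About x = -137 mm, z = 122 mm of the jack with the handle up and x = -158 mm, z = 55 mm fully down. Press straight down on it.
- saddle_cap: loose grey plastic cap, 30 g, over the jack's saddle: skirt 44 mm across and 16 mm high, on top a round grip knob 20 mm across (16 mm at its neck), 24 mm high. Origin: centre of the skirt's lower rim, +z up to the knob, whose top is 40 mm above the origin. It lifts straight off (the skirt reaches 12 mm down round the saddle). With it on, the saddle does not fit under the lift pad.
- stand: fixed low plywood frame, 200 (x) x 235 (y) mm, carrying a white board 210 x 218 x 12 mm, top 80 mm above the table, hinged at the +y edge. Origin: on the table under its middle. From the -y edge, which faces the jack, a steel lug 44 mm wide projects 63 mm. The frame ends 40 mm short of the pad's centre, free below. The jack fits with its x axis along the stand's +y axis.
- lift_pad (a point): centre of the underside of the round rubber lift pad, 40 mm across, under the lug's round end; 65 mm above the table with the board down, at x = 0, y = -150 mm of the stand. A bolt head on the lug, 18 mm above, marks it. (Keep the arm's links off the room's lamp tube overhead at x 0.16, y -0.56 to 0.02, z 0.54 to 0.65 m.)
- board (a joint): tilt of the board, rad: 0 = lying down, about 0.12 with the jack under the pad and its handle fully down; it falls back if not carried
- sandwich: filled roll, about 175 x 108 x 80 mm, 0.24 kg, loose on the board; origin at the centre of its underside
- brush: bystander: thin styling brush, 186 mm, lying behind the work
- green_cap: bystander: screw cap, 33 mm across, 17 mm high, behind the work
- lemon: bystander: lemon, about 72 x 57 x 58 mm, front left
- marker: bystander: marker pen, 135 mm, front right
- gaffer_roll: bystander: roll of tape, 62 mm across, 19 mm high, behind left
- tomato: bystander: tomato, about 70 mm across, far right

How it is judged:
By the outcome, as a careful person would: the job done as asked, in the order asked, and still so for the second after the job is handed in, while the arm keeps its last pose, push and grip.
It also fails if it takes over 58 s, if anything falls off the work surface, if the arm or the gripper's body presses on something with over 40 N, if the wrist force passes 120 N, or if a joint passes its speed limit or range.

## Working session

There is one attempt and no reset: what is moved stays moved. The work goes in short steps, Python scripts to look and compute and a tool call to move; the robot and the scene stay as the last step left them, time stands still between calls to the robot, and variables do not carry over. Pictures are saved under pics/ and viewed, at most 10 in all, crops included, and the job is handed in when it is done.

Besides the shell and the picture viewer there is one more tool, called after "Call:" as a command line: name --argument value ..., lists and objects as JSON in quotes. play_rows: Moves the arm, as the interface text tells. Its arguments: {"type":"object","properties":{"steps":{"type":"array","items":{"type":"array","items":{"type":"array","items":{"type":"number"}}}},"gripper":{"type":"number"},"squeeze":{"type":"number"}},"required":["steps"]}

```bash
mkdir -p pics; ls
cat > h.py <<'E'
import numpy as np, cv2
from scipy.spatial.transform import Rotation as R
from workcell import bot
def cam(n):
    c=bot.camera(n); c['f']=240/np.tan(np.radians(c['vfov'])/2)
    c['R']=R.from_euler('xyz',c['attitude'],degrees=True).as_matrix(); return c
def ray(c,u,v):
    d=c['R']@np.array([(u-c['cx'])/c['f'],(v-c['cy'])/c['f'],1]); return np.array(c['xyz']),d
def onz(c,u,v,z):
    o,d=ray(c,u,v); return o+d*(z-o[2])/d[2]
def proj(c,p):
    q=c['R'].T@(np.array(p)-np.array(c['xyz'])); return q[0]/q[2]*c['f']+c['cx'],q[1]/q[2]*c['f']+c['cy']
E
python3 - <<'E'
from h import *
for n in('top','side'):
    c=cam(n); cv2.imwrite(f'pics/{n}0.png',c['img']); print(n,c['xyz'],c['attitude'],c['vfov'],c['cx'],c['cy'],c['R'].round(3).tolist(), [k for k in c])
o=bot.get_obs(); print(o['ee_pos'],o['tcp_rot'],o['time'])
E
```

```text
pics
top [0.40459499 0.17280024 1.13170826] [-175.07409398   -0.6929951   -88.49114278] 55.13726344912961 320.2667888039168 239.14492586120974 [[0.026, -0.996, 0.086], [-1.0, -0.027, -0.01], [0.012, -0.086, -0.996]] ['img', 'vfov', 'cx', 'cy', 'xyz', 'attitude', 'f', 'R']
side [ 0.21929413 -0.96488929  0.63066817] [-114.50009064    0.48316771  -14.56621852] 50.97682895750633 311.2016154489579 230.07228752185094 [[0.968, -0.112, 0.225], [-0.251, -0.399, 0.882], [-0.008, -0.91, -0.415]] ['img', 'vfov', 'cx', 'cy', 'xyz', 'attitude', 'f', 'R']
[0.19560709 0.51380153 0.23065037] [-1.79929423e+02 -1.44673999e-03  1.59155664e+02] 0.1
```

View pics/top0.png

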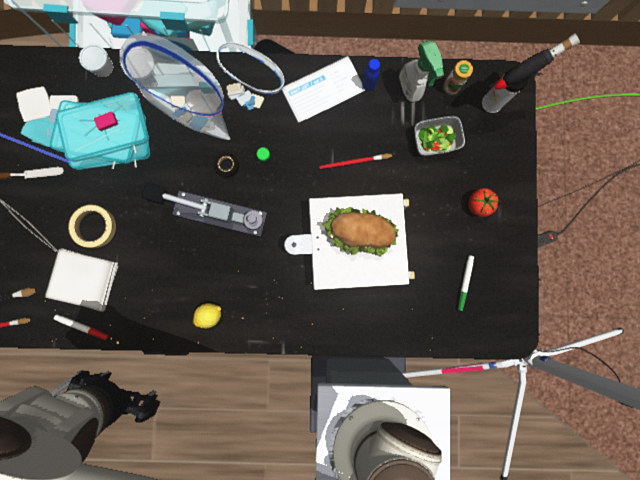

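View pics/side0.png

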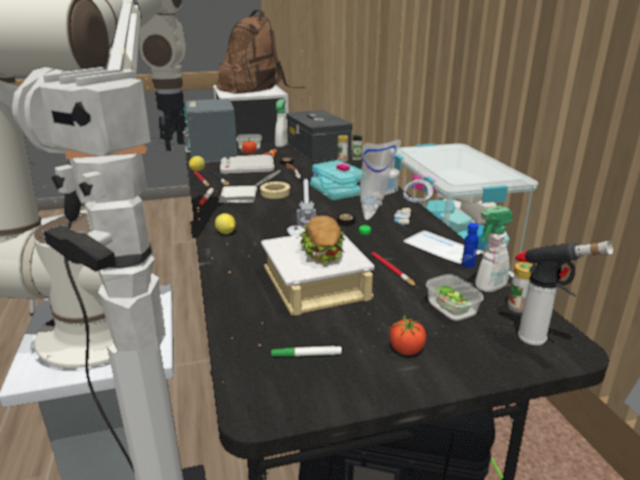

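The top view shows the jack (block about (215,210), cap about (250,218), handle to the left at (160,195)), the lug's round end near (296,244) and the board at (360,241). In the side view the board hides the jack's lower part. I'll enlarge the top view to measure.

Run:
```python
from h import *
im=cv2.imread('pics/top0.png')[170:300,135:335]
im=cv2.convertScaleAbs(im,alpha=1.3,beta=15)
cv2.imwrite('pics/crop0.png',cv2.resize(im,None,fx=4,fy=4,interpolation=cv2.INTER_CUBIC))
```

```text
(no output)
```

View pics/crop0.png

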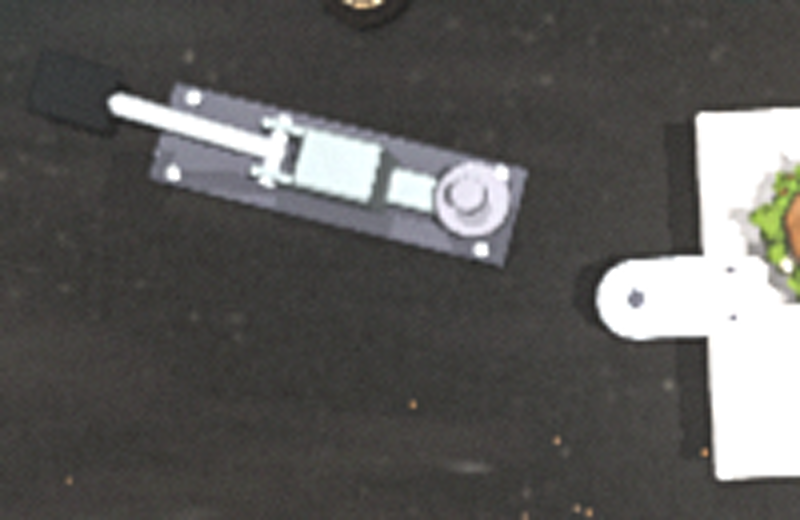

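Crop: base-plate corners (177,84), (527,167), (503,266), (150,177); knob (467,194); bolt head (636,298); board's near edge from (697,114) to (717,480); all ×4 of the image.

Run:
```python
from h import *
c=cam('top')
g=lambda u,v,z:onz(c,135+(u-1.5)/4,170+(v-1.5)/4,z)
A,B,C,D=[g(u,v,.008) for u,v in((177,84),(527,167),(503,266),(150,177))]
print('len',np.linalg.norm(B-A),np.linalg.norm(C-D),'wid',np.linalg.norm(A-D),np.linalg.norm(B-C))
x=(B-A+C-D); x/=np.linalg.norm(x); ctr=(A+B+C+D)/4; org=ctr+x*.0125
print('x ang',np.degrees(np.arctan2(x[1],x[0])),'org',org,'saddle',org+.08*x,'tip',org-.137*x)
print('knob',g(467,194,.083),'skirt',g(473,199,.059))
blk=[g(*p,.07) for p in((303,130),(383,140),(375,201),(291,186))];print('block',np.mean(blk,0))
print('bolt',g(636,298,.083)); e=g(717,480,.08)-g(697,114,.08); n=np.array([-e[1],e[0]]);print('edge len',np.linalg.norm(e),'stand y ang',np.degrees(np.arctan2(n[1],n[0])), 'edge dist of pad')
# white board contour
im=c['img']; m=((im.min(2)>200)*255).astype(np.uint8); m=cv2.morphologyEx(m,cv2.MORPH_OPEN,np.ones((25,25)))
k=[q for q in cv2.findContours(m,0,2)[0] if cv2.pointPolygonTest(q,(330,270),False)>0]
for q in k:
    P=np.array([onz(c,*p,.08)[:2] for p in cv2.boxPoints(cv2.minAreaRect(q))]); print(P,P.mean(0),np.linalg.norm(P-np.roll(P,1,0),axis=1),np.degrees(np.arctan2(*(P-np.roll(P,1,0)).T[::-1])))
```

```text
len 0.22208302596682863 0.2237778285898516 wid 0.05978002207420044 0.06283297977110183
x ang -102.23072367164988 org [0.55694068 0.39921296 0.008     ] saddle [0.53999277 0.32102877 0.008     ] tip [0.58596398 0.5331034  0.008     ]
knob [0.5393592  0.32182209 0.083     ] skirt [0.53958742 0.3216039  0.059     ]
block [0.55637298 0.39915552 0.07      ]
bolt [0.48219677 0.22308962 0.083     ]
edge len 0.2108226761461863 stand y ang -85.27758662545861 edge dist of pad
[[ 0.46790268  0.1761058 ]
 [ 0.47361962 -0.03508527]
 [ 0.39136725 -0.03593121]
 [ 0.38588659  0.17384937]] [0.42969404 0.06973467] [0.08204712 0.21126843 0.08225672 0.20985216] [   1.57592138  -88.44938216 -179.41075824   91.49655148]
```

```bash
cat >> h.py <<'E'
def plan(wps,start=None):
    """wps: (x,y,z,worldyaw_deg,nrows) ; prints rows in tool axes, rounded to 1 mm / 0.01 rad, with the rounding carried over"""
    o=bot.get_obs(); p=np.array(o['ee_pos']); y=np.radians(o['tcp_rot'][2])
    if start is not None: p=np.array(start[:3]); y=np.radians(start[3])
    print('t',o['time'],'at',p.round(4),np.degrees(y).round(2),'F',np.round(o['wrist_force'],1)); rows=[]
    for *t,yt,n in wps:
        yt=np.radians(yt); t=np.array(t)
        for k in range(n,0,-1):
            M=R.from_euler('xyz',[np.pi,0,y]).as_matrix()
            d=np.round(M.T@((t-p)/k),3); w=np.round(-((yt-y+np.pi)%(2*np.pi)-np.pi)/k,2)
            p=p+M@d; y-=w; rows.append([*d.tolist(),float(w)])
    while len(rows)%5: rows.append([0,0,0,0])
    for i in range(0,len(rows),5): print([rows[i:i+5]])
    print('end',p.round(4),np.degrees(y).round(2))
E
python3 -c "
from h import *
plan([(.5394,.3218,.13,77.8,14)])"
```

```text
t 0.15 at [0.1956 0.5138 0.2307] 159.16 F [ 1.1  0.3 -0.1]
[[[-0.028, -0.004, 0.007, 0.1], [-0.028, -0.001, 0.007, 0.1], [-0.028, 0.001, 0.007, 0.1], [-0.028, 0.004, 0.007, 0.1], [-0.027, 0.007, 0.007, 0.1]]]
[[[-0.026, 0.01, 0.007, 0.1], [-0.025, 0.012, 0.007, 0.1], [-0.024, 0.015, 0.007, 0.1], [-0.022, 0.017, 0.007, 0.1], [-0.021, 0.019, 0.008, 0.1]]]
[[[-0.018, 0.021, 0.007, 0.1], [-0.016, 0.023, 0.008, 0.11], [-0.014, 0.025, 0.007, 0.1], [-0.011, 0.027, 0.008, 0.11], [0, 0, 0, 0]]]
end [0.5397 0.3219 0.1297] 77.8
```

Call:
play_rows --steps '[[[-0.028,-0.004,0.007,0.1],[-0.028,-0.001,0.007,0.1],[-0.028,0.001,0.007,0.1],[-0.028,0.004,0.007,0.1],[-0.027,0.007,0.007,0.1]]]' --gripper 0.05 --squeeze 30

```text
time: 0.57
ee_pos: [0.319, 0.4442, 0.1958]
tcp_rot: [-180.0, 0.0, 130.2]
wrist_force: [0.2, -0.1, 0.5]
opening: 0.0502
grasp_force: 0.0
```

Call:
play_rows --steps '[[[-0.026,0.01,0.007,0.1],[-0.025,0.012,0.007,0.1],[-0.024,0.015,0.007,0.1],[-0.022,0.017,0.007,0.1],[-0.021,0.019,0.008,0.1]]]'

```text
time: 0.98
ee_pos: [0.4413, 0.3758, 0.1598]
tcp_rot: [-180.0, 0.0, 101.6]
wrist_force: [-0.1, 1.3, 0.1]
opening: 0.0502
grasp_force: 0.0
```

Call:
play_rows --steps '[[[-0.018,0.021,0.007,0.1],[-0.016,0.023,0.008,0.11],[-0.014,0.025,0.007,0.1],[-0.011,0.027,0.008,0.11],[0,0,0,0]]]'

```text
time: 1.4
ee_pos: [0.5426, 0.3191, 0.1275]
tcp_rot: [-179.9, 0.1, 77.2]
wrist_force: [0.4, 0.1, -0.9]
opening: 0.0494
grasp_force: 0.0
```

```bash
python3 -c "
from h import *
plan([(.5394,.3218,.063,77.8,4)])
c=cam('top');cv2.imwrite('pics/a.png',cv2.resize(c['img'][150:320,120:330],None,fx=3.5,fy=3.5))
print(bot.get_obs()['opening'],proj(c,(.5394,.3218,.083)),bot.get_obs()['q'])"
```

```text
t 1.4 at [0.5426 0.3191 0.1275] 77.22 F [ 0.4  0.1 -0.9]
[[[0.0, -0.001, 0.016, -0.0], [0.001, -0.001, 0.016, -0.0], [0.0, -0.001, 0.016, -0.01], [0.001, -0.001, 0.017, -0.0], [0, 0, 0, 0]]]
end [0.5391 0.3219 0.0625] 77.79
0.050247622693623775 (np.float64(251.38533500710844), np.float64(218.1076284943334)) [ 3.06318363e+01  1.51551851e+01  1.03079092e+01  8.53054551e+01
 -1.27592042e-02  1.33065498e+02]
```

View pics/a.png

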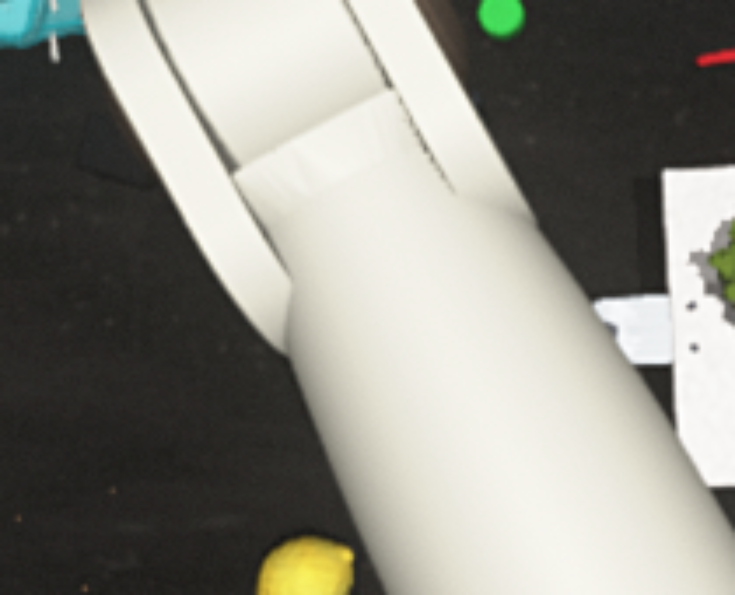

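The arm hides the jack from above in this picture; the commanded pose agrees with the plan, so I descend and check by the gripper opening.

Call:
play_rows --steps '[[[0,0,0.017,0],[0,0,0.017,0],[0,0,0.017,0],[0,0,0.016,0],[0,0,0,0]]]'

```text
time: 1.87
ee_pos: [0.5376, 0.3218, 0.06]
tcp_rot: [-179.8, 0.2, 77.9]
wrist_force: [-0.2, -1.3, -0.5]
opening: 0.0498
grasp_force: 0.0
```

Call:
play_rows --steps '[[[0,0,0,0],[0,0,0,0],[0,0,0,0],[0,0,0,0],[0,0,0,0]]]' --gripper 0.0

```text
time: 2.28
ee_pos: [0.5401, 0.3226, 0.0647]
tcp_rot: [179.9, -0.1, 77.8]
wrist_force: [-1.9, 1.2, 5.6]
opening: 0.0179
grasp_force: 29.5
```

```bash
python3 -c "
from h import *
c=cam('side');u,v=map(int,proj(c,(.54,.32,.07)));print(u,v)
cv2.imwrite('pics/b.png',cv2.resize(c['img'][v-60:v+60,u-80:u+80],None,fx=4,fy=4,interpolation=cv2.INTER_CUBIC))
o=bot.get_obs();print(o['ee_pos'],o['opening'],o['grasp_force'],o['wrist_force'])
plan([(.54,.322,.14,77.8,4),(.365,.31,.14,77.8,6),(.365,.31,.021,77.8,5)],(.5397,.3219,.0627,77.8))
"
```

```text
308 216
[0.5401368  0.32265158 0.06469341] 0.01810187451688664 29.605691847391427 [-1.90471768  1.44149869  5.11880806]
t 2.3333 at [0.5397 0.3219 0.0627] 77.8 F [-1.9  1.4  5.1]
[[[0.0, 0.0, -0.019, -0.0], [0.0, 0.0, -0.019, -0.0], [0.0, 0.0, -0.02, -0.0], [0.0, 0.0, -0.019, -0.0], [-0.008, -0.028, -0.0, -0.0]]]
[[[-0.008, -0.028, -0.0, -0.0], [-0.008, -0.028, -0.0, -0.0], [-0.008, -0.028, -0.0, -0.0], [-0.008, -0.028, -0.0, -0.0], [-0.009, -0.028, -0.0, -0.0]]]
[[[0.0, -0.0, 0.024, -0.0], [0.0, -0.0, 0.024, -0.0], [0.0, -0.0, 0.024, -0.0], [0.0, -0.0, 0.023, -0.0], [0.0, -0.0, 0.024, -0.0]]]
end [0.3651 0.3095 0.0207] 77.8
```

View pics/b.png

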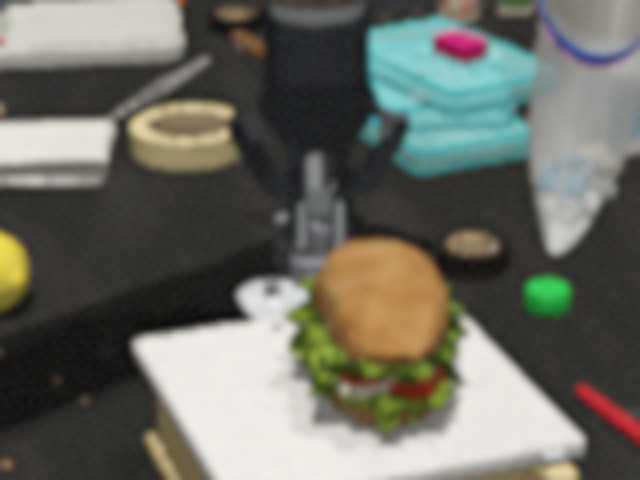

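The side view shows the fingers around the knob (about (315,190) of the crop) behind the board, opening 18 mm. I lift and carry it to the near side.

Call:
play_rows --steps '[[[0,0,-0.019,0],[0,0,-0.019,0],[0,0,-0.02,0],[0,0,-0.019,0],[0,0,0,0]]]'

```text
time: 2.75
ee_pos: [0.5411, 0.3228, 0.1448]
tcp_rot: [179.7, -0.2, 77.8]
wrist_force: [1.0, -0.2, 0.6]
opening: 0.0187
grasp_force: 29.5
```

Call:
play_rows --steps '[[[-0.008,-0.028,0,0],[-0.008,-0.028,0,0],[-0.008,-0.028,0,0],[-0.008,-0.028,0,0],[-0.008,-0.028,0,0]]]'

```text
time: 3.17
ee_pos: [0.3931, 0.3121, 0.1396]
tcp_rot: [-180.0, 0.0, 77.8]
wrist_force: [-0.5, 1.0, 0.4]
opening: 0.0183
grasp_force: 29.6
```

Call:
play_rows --steps '[[[-0.009,-0.028,0,0],[0,0,0.03,0],[0,0,0.03,0],[0,0,0.02,0],[0,0,0.01,0]]]'

```text
time: 3.58
ee_pos: [0.3639, 0.3087, 0.0472]
tcp_rot: [-179.9, 0.2, 77.8]
wrist_force: [-0.1, 0.7, -1.2]
opening: 0.0183
grasp_force: 29.6
```

Call:
play_rows --steps '[[[0,0,0.008,0],[0,0,0.006,0],[0,0,0.006,0],[0,0,0.006,0],[0,0,0,0]]]'

```text
time: 4.0
ee_pos: [0.3652, 0.3096, 0.0237]
tcp_rot: [-180.0, 0.0, 77.8]
wrist_force: [1.1, -0.9, -0.9]
opening: 0.0183
grasp_force: 29.6
```

```bash
python3 -c "
from h import *
c=cam('side');u,v=map(int,proj(c,(.365,.31,.03)));print(u,v)
cv2.imwrite('pics/c.png',cv2.resize(c['img'][v-70:v+50,u-60:u+140],None,fx=4,fy=4,interpolation=cv2.INTER_CUBIC))
o=bot.get_obs();print(o['ee_pos'],o['opening'],o['grasp_force'],o['wrist_force'])
"
```

```text
248 237
[0.36522886 0.30969594 0.02418051] 0.018039831269291144 29.585961643606424 [-0.4371753   0.05953296 -0.54283215]
```

View pics/c.png

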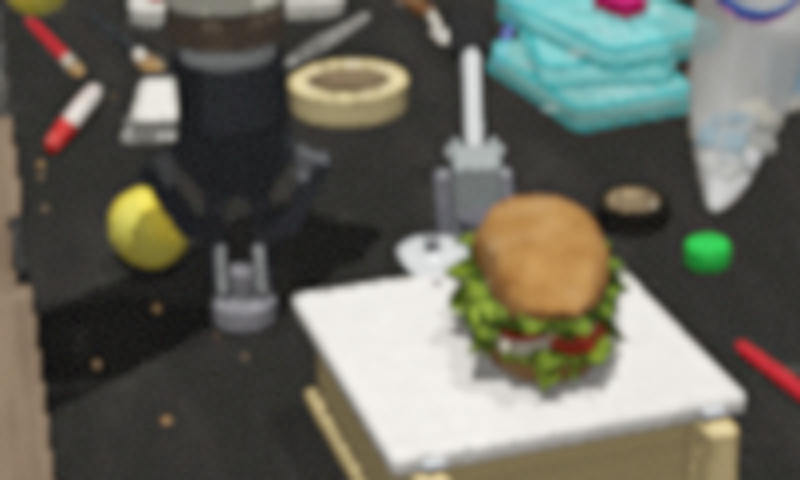

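The cap is in the fingers just above the table (crop (243,310)), the jack undisturbed behind. Lower 3 mm, release, rise, go to the pump block.

Call:
play_rows --steps '[[[0,0,0.002,0],[0,0,0.001,0],[0,0,0,0],[0,0,0,0],[0,0,0,0]]]'

```text
time: 4.47
ee_pos: [0.3654, 0.31, 0.0219]
tcp_rot: [180.0, -0.0, 77.8]
wrist_force: [-0.5, -1.1, 5.1]
opening: 0.0183
grasp_force: 30.1
```

Call:
play_rows --steps '[[[0,0,0,0],[0,0,0,0],[0,0,0,0],[0,0,0,0],[0,0,0,0]]]' --gripper 0.05

```text
time: 4.88
ee_pos: [0.3652, 0.3096, 0.0211]
tcp_rot: [-180.0, 0.0, 77.8]
wrist_force: [0.1, -0.8, 0.5]
opening: 0.0501
grasp_force: 0.0
```

Call:
play_rows --steps '[[[0,0,-0.02,0],[0,0,-0.03,0],[0,0,-0.03,0],[0,0,-0.03,0],[0,0,-0.02,0]]]'

```text
time: 5.3
ee_pos: [0.3656, 0.31, 0.1542]
tcp_rot: [179.9, -0.1, 77.8]
wrist_force: [0.4, 0.0, 0.2]
opening: 0.0498
grasp_force: 0.0
```

```bash
python3 -c "
from h import *
print(bot.get_obs()['ee_pos'])
plan([(.5567,.3992,.15,77.8,9)],(.3651,.3095,.15,77.8))
"
```

```text
[0.36557125 0.31000291 0.15415616]
t 5.3 at [0.3651 0.3095 0.15  ] 77.8 F [0.4 0.  0.2]
[[[0.014, 0.019, 0.0, -0.0], [0.014, 0.019, 0.0, -0.0], [0.014, 0.019, 0.0, -0.0], [0.014, 0.019, 0.0, -0.0], [0.014, 0.018, 0.0, -0.0]]]
[[[0.015, 0.019, 0.0, -0.0], [0.014, 0.018, 0.0, -0.0], [0.015, 0.019, 0.0, -0.0], [0.014, 0.018, 0.0, -0.0], [0, 0, 0, 0]]]
end [0.5564 0.3991 0.15  ] 77.8
```

Call:
play_rows --steps '[[[0.014,0.019,0,0],[0.014,0.019,0,0],[0.014,0.019,0,0],[0.014,0.019,0,0],[0.014,0.018,0,0]]]' --gripper 0.065

```text
time: 5.72
ee_pos: [0.473, 0.3586, 0.1511]
tcp_rot: [180.0, 0.0, 77.8]
wrist_force: [0.9, -0.1, -1.0]
opening: 0.0652
grasp_force: 0.0
```

Call:
play_rows --steps '[[[0.015,0.019,0,0],[0.014,0.018,0,0],[0.015,0.019,0,0],[0.014,0.018,0,0],[0,0,0.01,0]]]'

```text
time: 6.13
ee_pos: [0.5597, 0.4007, 0.1409]
tcp_rot: [179.9, -0.1, 77.8]
wrist_force: [0.9, 1.2, 0.2]
opening: 0.0646
grasp_force: 0.0
```

Call:
play_rows --steps '[[[0,0,0.025,0],[0,0,0.025,0],[0,0,0.025,0],[0,0,0.02,0],[0,0,0.013,0]]]'

```text
time: 6.55
ee_pos: [0.5549, 0.3983, 0.0301]
tcp_rot: [-179.9, 0.2, 77.8]
wrist_force: [0.3, -0.1, -0.0]
opening: 0.0647
grasp_force: 0.0
```

Call:
play_rows --steps '[[[0,0,0,0],[0,0,0,0],[0,0,0,0],[0,0,0,0],[0,0,0,0]]]' --gripper 0.0 --squeeze 40

```text
time: 6.97
ee_pos: [0.5567, 0.3995, 0.0343]
tcp_rot: [180.0, -0.0, 77.8]
wrist_force: [-0.8, -1.1, -0.6]
opening: 0.0353
grasp_force: 42.7
```

Call:
play_rows --steps '[[[0,0,0,0],[0,0,0,0],[0,0,0,0],[0,0,0,0],[0,0,0,0]]]'

```text
time: 7.38
ee_pos: [0.5567, 0.3995, 0.0343]
tcp_rot: [180.0, -0.0, 77.8]
wrist_force: [-3.3, -2.0, 6.3]
opening: 0.0359
grasp_force: 43.5
```

```bash
python3 -c "
from h import *
print(bot.get_obs()['ee_pos'])
# target: saddle kept short of lug first, then along stand y
s=np.array([.482,.223]); a=np.radians(-86); x=np.array([np.cos(a),np.sin(a)])
t=s-.08*x; pre=t-.05*x; print(t,pre)
plan([(*pre,.032,94,8),(*t,.032,94,5)],(.5564,.3991,.032,77.8))
"
```

```text
[0.55668454 0.39945511 0.03429254]
[0.47641948 0.30280512] [0.47293166 0.35268333]
t 7.3833 at [0.5564 0.3991 0.032 ] 77.8 F [-3.3 -2.   6.3]
[[[-0.008, -0.009, -0.0, -0.04], [-0.007, -0.009, -0.0, -0.03], [-0.007, -0.01, -0.0, -0.04], [-0.007, -0.01, -0.0, -0.03], [-0.007, -0.01, -0.0, -0.04]]]
[[[-0.006, -0.01, -0.0, -0.03], [-0.006, -0.01, -0.0, -0.04], [-0.005, -0.011, -0.0, -0.03], [-0.01, 0.0, 0.0, -0.0], [-0.01, 0.0, 0.0, -0.0]]]
[[[-0.01, 0.0, 0.0, -0.0], [-0.01, 0.0, 0.0, -0.0], [-0.01, 0.0, 0.0, -0.0], [0, 0, 0, 0], [0, 0, 0, 0]]]
end [0.4761 0.3032 0.032 ] 93.84
```

Call:
play_rows --steps '[[[-0.008,-0.009,-0.002,-0.04],[-0.007,-0.009,0,-0.03],[-0.007,-0.01,0,-0.04],[-0.007,-0.01,0,-0.03],[-0.007,-0.01,0,-0.04]]]'

```text
time: 7.8
ee_pos: [0.5034, 0.3701, 0.0343]
tcp_rot: [-180.0, 0.0, 88.2]
wrist_force: [0.7, 0.7, -5.7]
opening: 0.0355
grasp_force: 42.6
```

Call:
play_rows --steps '[[[-0.006,-0.01,0,-0.03],[-0.006,-0.01,0,-0.04],[-0.005,-0.011,0,-0.03],[0,0,0,0],[0,0,0,0]]]'

```text
time: 8.22
ee_pos: [0.4725, 0.3531, 0.0346]
tcp_rot: [-180.0, 0.0, 93.8]
wrist_force: [0.2, -0.0, -8.6]
opening: 0.0355
grasp_force: 42.5
```

```bash
python3 -c "
from h import *
c=cam('top')
cv2.imwrite('pics/d.png',cv2.resize(c['img'][170:300,150:350],None,fx=4,fy=4,interpolation=cv2.INTER_CUBIC))
o=bot.get_obs();print(o['ee_pos'],o['tcp_rot'],o['opening'],o['wrist_force'])
"
```

```text
[0.47288346 0.35327133 0.03465079] [-1.79980278e+02  2.46749253e-02  9.37939709e+01] 0.035728239446142916 [-0.01768719 -0.01422359 -8.68083014]
```

View pics/d.png

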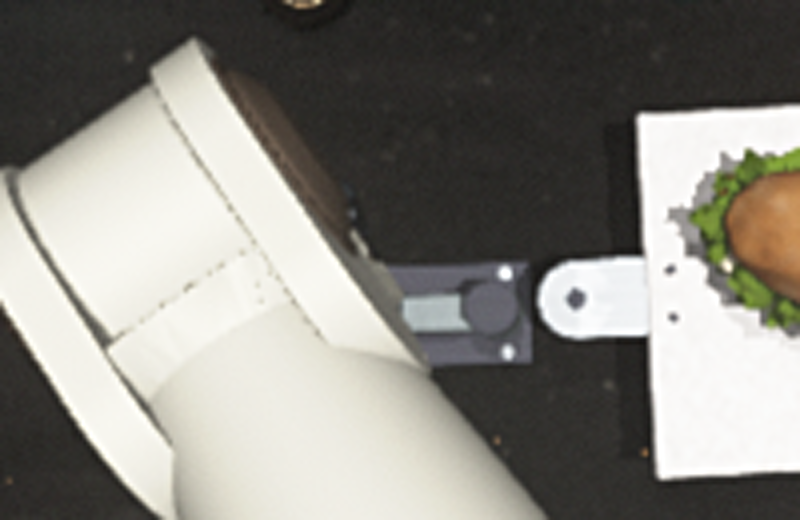

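The jack now lies in line before the lug: saddle centre at crop (491,306), base end corners (525,263), (530,362), bolt (576,298). Compute the remaining offset.

Run:
```python
from h import *
c=cam('top')
g=lambda u,v,z:onz(c,150+(u-1.5)/4,170+(v-1.5)/4,z)
s=g(491,306,.055);b=g(576,298,.083);e=g(530,362,.008)-g(525,263,.008)
print(s,b,b-s,np.degrees(np.arctan2(-e[0],e[1])) ,'plate end mid',(g(530,362,.008)+g(525,263,.008))/2,np.linalg.norm(e))
e=g(660,478,.08)-g(638,114,.08);print('board',np.degrees(np.arctan2(-e[0],e[1])),e,b)
# saddle by hand pose
y=np.radians(93.8); o=bot.get_obs()['ee_pos']; print('saddle from pose',np.array(o[:2])+.08*np.array([-np.cos(y),-np.sin(y)]))
p=.05; 
d=(b-s)[:2]; M=R.from_euler('xyz',[np.pi,0,y]).as_matrix(); print('tool shift',(M.T@[*d,0]).round(4))
```

```text
[0.47821117 0.27406794 0.055     ] [0.48219677 0.22308962 0.083     ] [ 0.0039856  -0.05097831  0.028     ] 94.80483202881732 plate end mid [0.47811667 0.25605709 0.008     ] 0.06079474812456659
board 95.04688324702593 [-2.08948498e-01 -1.84529216e-02  2.22044605e-16] [0.48219677 0.22308962 0.083     ]
saddle from pose [0.47835576 0.27352866]
tool shift [-0.0511  0.0006  0.    ]
```

Call:
play_rows --steps '[[[-0.01,0,0,0],[-0.012,0,0,0],[-0.012,0,0,0],[-0.01,0.001,0,0],[-0.007,0,0,0]]]'

```text
time: 8.73
ee_pos: [0.4776, 0.3007, 0.0352]
tcp_rot: [-180.0, 0.0, 93.8]
wrist_force: [0.6, 0.4, -7.8]
opening: 0.0353
grasp_force: 42.5
```

Call:
play_rows --steps '[[[0,0,0.001,0],[0,0,0.001,0],[0,0,0,0],[0,0,0,0],[0,0,0,0]]]'

```text
time: 9.15
ee_pos: [0.4779, 0.3026, 0.0343]
tcp_rot: [179.9, 0.0, 93.8]
wrist_force: [0.2, -5.8, 2.7]
opening: 0.0352
grasp_force: 43.7
```

Call:
play_rows --steps '[[[0,0,0,0],[0,0,0,0],[0,0,0,0],[0,0,0,0],[0,0,0,0]]]' --gripper 0.065

```text
time: 9.57
ee_pos: [0.4773, 0.3028, 0.0335]
tcp_rot: [180.0, -0.0, 93.9]
wrist_force: [-0.4, -0.0, 0.5]
opening: 0.0651
grasp_force: 0.0
```

Run:
```python
from h import *
y=np.radians(93.8); o=bot.get_obs()['ee_pos']; print(o,'saddle',np.array(o[:2])+.08*np.array([-np.cos(y),-np.sin(y)]))
```

```text
[0.47732621 0.30277503 0.0334609 ] saddle [0.48262812 0.22295092]
```

Call:
play_rows --steps '[[[0,0,-0.02,0],[0,0,-0.035,0],[0,0,-0.035,0],[0,0,-0.035,0],[0,0,-0.025,0]]]'

```text
time: 9.98
ee_pos: [0.4776, 0.3028, 0.1867]
tcp_rot: [179.9, -0.1, 93.8]
wrist_force: [1.2, 0.5, -0.3]
opening: 0.0651
grasp_force: 0.0
```

Call:
play_rows --steps '[[[0.025,0,0,0],[0.03,0,0,0],[0.03,0,0,0],[0.03,0,0,0],[0.022,0,0,0]]]' --gripper 0.0

```text
time: 10.4
ee_pos: [0.4676, 0.4414, 0.1831]
tcp_rot: [180.0, -0.0, 93.9]
wrist_force: [1.0, 0.5, -0.3]
opening: 0.0041
grasp_force: 0.0
```

Call:
play_rows --steps '[[[0,0,0.01,0],[0,0,0.015,0],[0,0,0.01,0],[0,0,0,0],[0,0,0,0]]]'

```text
time: 10.82
ee_pos: [0.4679, 0.4384, 0.1478]
tcp_rot: [-179.9, 0.0, 93.8]
wrist_force: [0.1, 0.6, 0.8]
opening: -0.0001
grasp_force: 0.0
```

Run:
```python
from h import *
o=bot.get_obs();print(o['ee_pos'],o['opening'],o['wrist_force'])
t=cam('top'); c=cam('side');u,v=map(int,proj(c,(.46,.44,.09)))
a=cv2.resize(c['img'][v-50:v+70,u-55:u+65],(400,400),interpolation=cv2.INTER_CUBIC)
b=cv2.resize(t['img'][170:290,190:310],(400,400),interpolation=cv2.INTER_CUBIC)
cv2.imwrite('pics/e.png',np.hstack([a,b]))
for p in((.468,.4395,.122),(.4822,.223,.083)): print(proj(c,p)-np.array([u-55,v-50]),proj(t,p)-np.array([190,170]))
```

```text
[0.46789548 0.43844641 0.14782347] -8.635958238442141e-05 [0.14968101 0.64995984 0.76285331]
[58.01167172 39.96181222] [ 3.97861467 76.56095514]
[79.22368324 79.98896304] [103.66425211  74.12465618]
```

View pics/e.png

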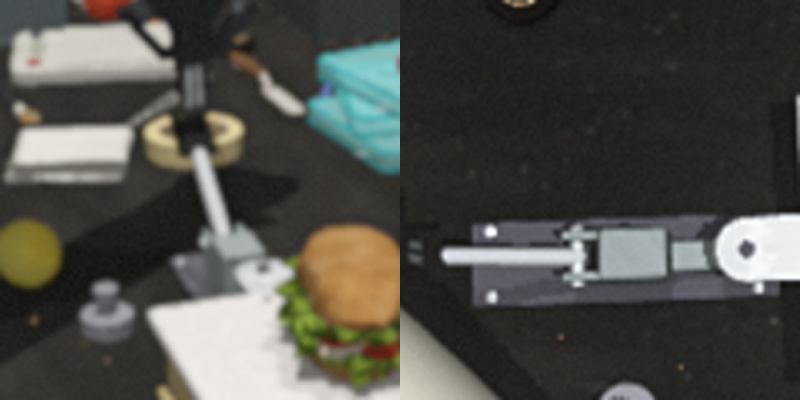

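Both views agree: the saddle is under the lug on the jack axis, the cap stands clear at side (107,310), and the shut fingers are above the black paddle (side (192,130)). Now press along the arc.

Call:
play_rows --steps '[[[0,0,0.012,0],[0,0,0.011,0],[0.003,0,0.005,0],[0.004,0,0.006,0],[0.003,0,0.006,0]]]'

```text
time: 11.33
ee_pos: [0.4674, 0.449, 0.1075]
tcp_rot: [-180.0, 0.1, 93.8]
wrist_force: [1.5, -5.8, 2.2]
opening: 0.0002
grasp_force: 2.3
```

Call:
play_rows --steps '[[[0.002,0,0.006,0],[0.002,0,0.006,0],[0.002,0,0.007,0],[0.002,0,0.007,0],[0.001,0,0.007,0]]]'

```text
time: 11.75
ee_pos: [0.4668, 0.4588, 0.0749]
tcp_rot: [180.0, -0.1, 93.9]
wrist_force: [0.3, -0.4, 5.8]
opening: 0.0002
grasp_force: 2.7
```

Call:
play_rows --steps '[[[0.001,0,0.006,0],[0.001,0,0.006,0],[0,0,0.005,0],[0,0,0.002,0],[0,0,0,0]]]'

```text
time: 12.17
ee_pos: [0.4667, 0.4605, 0.0558]
tcp_rot: [180.0, -0.0, 93.8]
wrist_force: [0.4, -1.7, 5.5]
opening: 0.0003
grasp_force: 2.7
```

Call:
play_rows --steps '[[[0,0,0.002,0],[0,0,0.001,0],[0,0,0.001,0],[0,0,0,0],[0,0,0,0]]]'

```text
time: 12.58
ee_pos: [0.4669, 0.4606, 0.0545]
tcp_rot: [179.9, -0.1, 93.8]
wrist_force: [-3.8, -5.2, 19.4]
opening: 0.0001
grasp_force: 9.1
```

Run:
```python
from h import *
o=bot.get_obs();print(o['ee_pos'],o['opening'],o['wrist_force'])
t=cam('top'); c=cam('side')
a=cv2.resize(c['img'][150:330,200:400],(400,360),interpolation=cv2.INTER_CUBIC)
b=cv2.resize(t['img'][170:350,180:380],(400,360),interpolation=cv2.INTER_CUBIC)
cv2.imwrite('pics/f.png',np.hstack([a,b]))
```

```text
[0.46686921 0.46058894 0.05452479] 0.00010167581032671971 [-3.83927122 -5.1658886  19.44274296]
```

View pics/f.png

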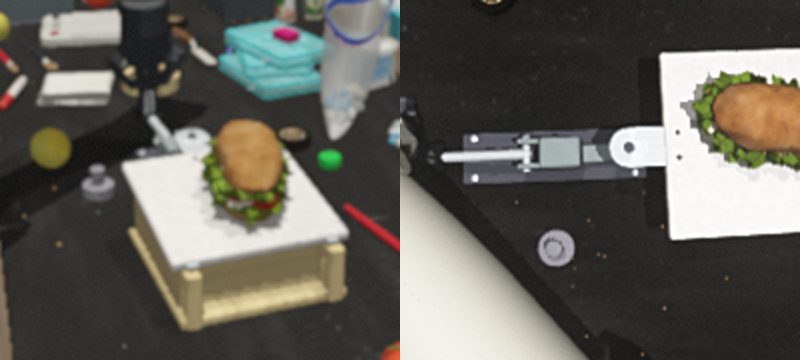

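The handle is at its stop (force rose to 19 N at z 0.0545). The lug is raised, the sandwich is on the board, and the cap stands clear at (555,247). One settle call, then hand in.

Call:
play_rows --steps '[[[0,0,0,0],[0,0,0,0],[0,0,0,0],[0,0,0,0],[0,0,0,0]]]'

```text
time: 13.1
ee_pos: [0.4668, 0.4606, 0.0545]
tcp_rot: [179.9, -0.1, 93.8]
wrist_force: [-5.0, -5.2, 19.2]
opening: -0.0002
grasp_force: 9.2
```

```bash
python3 -c "
from workcell import bot
print(bot.job_done())"
```

```text
the job is handed in; nothing more can be done
None
```

I handed the job in at about 13 s: the cap stands clear on the table, the jack's saddle is under the lift pad, and the arm is holding the handle down at its stop with about 19 N. The board is tilted up with the sandwich still on it; no verdict came back.

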